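# Raise the counterweighted gate and push the well plate home

## Task

Push the counterweighted gate arm on the plate track up past its balance point, so that it swings over and stays raised by itself. Then, with the fingertips, push the well plate along the track under the raised gate until it is fully home against the end stop. Pick nothing up: the plate only slides, and the bottle, the tape roll and the timer standing around the track are left where they are.

Things in the scene. Friction and masses are not known exactly. Their poses are not given: they have to be found in the camera images.
- plate_track: Fixed aluminium track, 310 mm long (x), 116 mm wide (y); origin under its centre at worktop height. Its +x is the way the plate is pushed, away from the robot. Floor top at z = 8 mm; grey side rails, inner faces at y = +-47 mm, tops at z = 20 mm. Beside it at x = 30 mm stand the gate's hinge bracket (y = -105 mm, 138 mm high) and the arm's rest fork.
- fork_rest (a point): Where the lowered arm lies in the fork: (30, 75, 114) mm in the track's frame. The fork is a post 10 mm thick in y, 30 mm wide in x, 134 mm high to its prongs' tops.
- end_stop (a point): Middle of the near face of the grey end stop across the track's far end: (137, 0, 16) mm in the track's frame; its top is at z = 24 mm.
- gate_hinge (a point): The gate's hinge, on the bracket at (30, -105, 120) mm in the track's frame; it turns about the track's x axis.
- gate (a joint): Arm angle, rad: 0 = down, level across the track, in the fork; grows as the free end rises; ends on a stop at 2.2, leaning back past upright. It balances at about 0.9 (+-0.05): below that it falls back to 0, above it swings over to 2.2 by itself within about 2 s and stays. Lifting takes about 0.5 N near the free end. When down, a tongue under the arm blocks the plate.
- gate_lift (a point): Point on the arm's centre line, 225 mm from the hinge and 31 mm from the free end; moves with the arm. When down it is at (30, 120, 120) mm in the track's frame. Between fork and free end (y = 80 to 151 mm) only the worktop is below the arm, so fingertips slanting forward and down from the robot's side can go under it here and push up.
- gate_tip (a point): Free end of the gate arm, on its centre line, 256 mm from the hinge. The arm is a plain steel bar of 12 x 12 mm section (underside 114 mm above the worktop when down), with a dark counterweight behind the hinge and a 40 mm wide tongue hanging to z = 16 mm over the track's middle. Raised, all of it stays at y < -60 mm in the track's frame.
- well_plate: Loose clear 96-well plate, 128 mm long (its own y, along the track), 86 mm wide (its own x, across the track), 15 mm high, 55 g; origin at the centre of its underside. It lies on the track's floor in front of the gate and slides freely between the rails. Its solid body begins 2 mm inside its outline and is 13 mm high.
- plate_home (a point): Point on the track, at (73, 0, 8) mm in the track's frame, where the plate's origin lies when the plate is against the end stop; its axes are the track's. The plate's near end is then at x = 9 mm, 21 mm before the gate's plane.
- reagent_white: White reagent bottle with blue cap, 48 mm across, 93 mm high, loose, origin under its centre; to be left alone.
- label_tape: Yellow tape roll lying flat, 64 mm across, 19 mm high, loose, origin under its centre; to be left alone.
- timer: Black bench timer with display, 36 x 58 mm, 66 mm high, loose, origin under its centre; to be left alone.
Mind the look-alikes: they are no part of the job. Several things have the shape of the well_plate; the one meant has the colours described above.

How it is judged:
By the outcome, as a careful person would: the job done as asked, in the order asked, and still so for the second after the job is handed in, with the robot touching nothing.
It also fails if it takes over 64 s, if anything falls off the work surface, if the arm or the gripper's body presses on something with over 40 N, if the wrist force passes 120 N, or if a joint passes its speed limit or range.

## Robot

A 6-joint arm with a two-finger parallel gripper is mounted at the origin on a cart in front of the work surface, level with it; the furniture and walls round the work are solid. World frame = base frame: x ahead of the robot, y to its left, z up, the work surface at z = 0. Lengths are in m, angles in rad, forces in N, time in s.
With the tool pointing down it reaches from about 0.425 to 0.95 m from the base axis. Payload 3.5 kg.
Tool frame: the origin (TCP) lies at the very end of the fingers, on their centre line; the grasp point (between the pads) lies 19 mm behind it; z points along the fingers, y is the direction in which the jaws open and shut (so a half turn about z gives the same grasp; the last joint's range is limited). The gripper opens to 85 mm and grips with 20 to 120 N. Pads are 22 mm wide; open, the fingers measure 114 mm over their backs; the gripper's body (76 mm by 85 mm) begins 54 mm behind the grasp point. The pads swing forward as they close: fully open they stand 13 mm farther back than shut.
Start: joints at [-1.417, 0.286, 1.577, -0, 1.279, -0.15], TCP at [0.202, -0.644, 0.231] pointing down, gripper open.
Joint ranges: [-2.77, 2.77], [-0.9, 2.22], [0.21, 2.48], [-1.53, 4.67], [0.24, 2.81], [-2.84, 2.84]. Speed limits (rad/s): [2.79, 2.79, 3.14, 3.14, 3.14, 3.14].

## Interface

Orientations are given as a unit quaternion [x, y, z, w].
In Python, from plant import get_state, read_camera, sign_off gives the robot as it stands.
- The arm moves only by the tool step_arm, never from a script. Its argument "targets" is a list that holds one entry, the list of rows, each a list of 5 numbers: the opening, from 0 (shut) to 1 (fully open), then the shift along the tool's x, y, z each as a share of 4 cm, from -1 to 1, then the turn about the tool's z as a share of 5 degrees, from -1 to 1. A call has 1 to 10 rows; each row shifts and turns the commanded pose from where the row before left it, along the tool's axes as they then stand; what a row does not reach is not made up. A row lasts 1/12 s, in which the tool goes at most 41.7 mm and 7.16 degrees, less where a joint would pass 70% of its speed; a pose out of reach is approached as far as the arm can. A call with a number of a shift or a turn outside -1 to 1 is refused whole. A call with a gripper value outside its range is refused whole. The fingers move at their own pace and stop on an object; "squeeze" is the grip in N (left out, the last holds). Time passes only in rows, so rows that do not move let the fingers close. It gives the time, the measured TCP pose, the force and the opening at its end, in the units of the state.
- get_state(): the state, without advancing time (a new reading comes with each control period).
- read_camera(name): name is "scene" or "side" or "wrist"; returns a dict with "pixels" (420x560x3 uint8, red, green, blue), "range_z" (420x560 float32, m along the optical axis (not along the pixel's ray), 0 where there is no reading), "mtx" (3x3 intrinsics, pixels), "rvec" (rotation vector, rad) and "tvec" (3), from world to camera coordinates, as OpenCV has them. Camera axes: x right, y down, z forward; pixel columns grow to the right and rows downward; lengths in m; the calibration is good to about 2 mm. A picture is of the moment at which its call begins.
- sign_off(): hands the job in, once; it reports no verdict.
The state is a dict: "time": time; "qpos": joint angles; "dq": joint speeds; "joint_efforts": joint torques, N m; "eef_pos": TCP position; "tcp_rot": TCP orientation; "contact_force": force on the tool from outside, world axes, zero at the start; "wrist_torque": the same for the moment, N m; "opening": opening from 0.0 (shut) to 1.0 (fully open).
Only numpy, scipy, OpenCV 4.12 (cv2) and the standard library are available. Lean on these libraries where they do the work, as an engineer would, in place of code of your own. Each camera call takes 0.05 s, during which the arm holds its last target.

## Working session

There is one attempt and no reset: what is moved stays moved. The work goes in short steps, Python scripts to look and compute and a tool call to move; the robot and the scene stay as the last step left them, time stands still between calls to the robot, and variables do not carry over. Pictures are saved under pics/ and viewed, and the job is handed in when it is done.

Besides the shell and the picture viewer there is one more tool, called after ">>>" as name(argument=value, ...), one argument or row to a line, values as JSON. step_arm: Moves the arm, as the interface text tells. Shift numbers are shares of 4 cm and turn numbers shares of 5 degrees, none past 1 either way. Its arguments: {"type":"object","properties":{"targets":{"type":"array"},"squeeze":{"type":"number"}},"required":["targets"]}

```bash
mkdir -p pics; ls; cat > h.py <<'E'
import numpy as np, cv2
from plant import get_state, read_camera, sign_off
def snap(name,fn):
    c=read_camera(name); cv2.imwrite('pics/'+fn,cv2.cvtColor(c['pixels'],cv2.COLOR_RGB2BGR)); np.savez('pics/'+fn[:-4]+'.npz',**c); return c
def pts(c):
    K=np.array(c['mtx']);R=cv2.Rodrigues(np.array(c['rvec'],float).reshape(3))[0];t=np.array(c['tvec']).reshape(3)
    v,u=np.mgrid[0:420,0:560]; d=c['range_z'].astype(float)
    P=np.stack([(u-K[0,2])/K[0,0]*d,(v-K[1,2])/K[1,1]*d,d],-1)
    return (P-t)@R
E
python3 - <<'E'
from h import *
for n in ['scene','side','wrist']: snap(n,n+'0.png')
s=get_state(); print(s)
E
```

```text
pics
{'time': 0.15, 'qpos': array([-1.41701014e+00,  2.87065588e-01,  1.57780192e+00,  1.13305259e-05,
        1.27860045e+00, -1.49977875e-01]), 'dq': array([-1.22847082e-03,  5.66616473e-04, -4.69599505e-03, -1.27498516e-03,
        1.59350202e-03, -8.63788611e-05]), 'joint_efforts': array([ 1.54646681e-03, -4.06607902e+01, -2.93139356e+01, -1.03701107e-04,
        3.97284748e-03,  1.34404641e-05]), 'eef_pos': array([ 0.20187051, -0.64358861,  0.23021697]), 'tcp_rot': array([ 9.88487893e-01,  1.51297080e-01,  3.63815656e-06, -9.37660680e-04]), 'contact_force': array([ 1.19257523,  0.46091613, -0.45574843]), 'wrist_torque': array([ 0.03591708, -0.00717776, -0.02681016]), 'opening': 0.9998967804714867}
```

View pics/scene0.png

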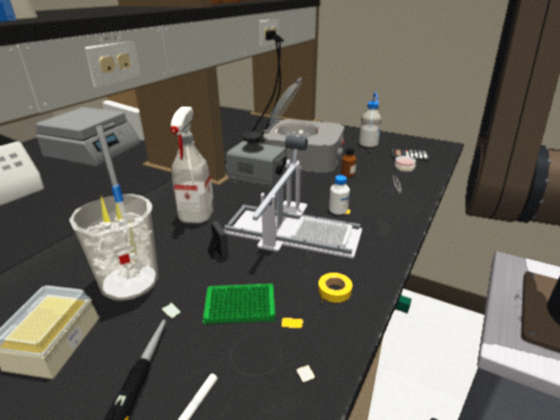

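View pics/side0.png

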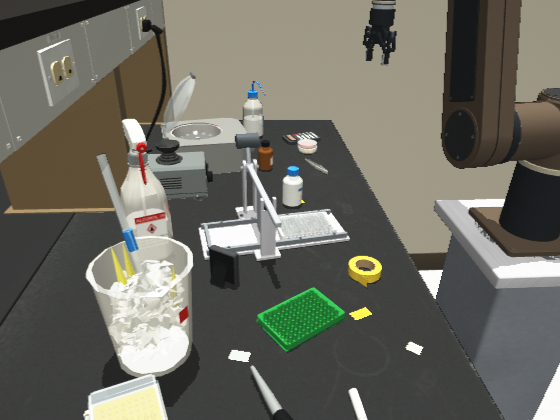

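View pics/wrist0.png

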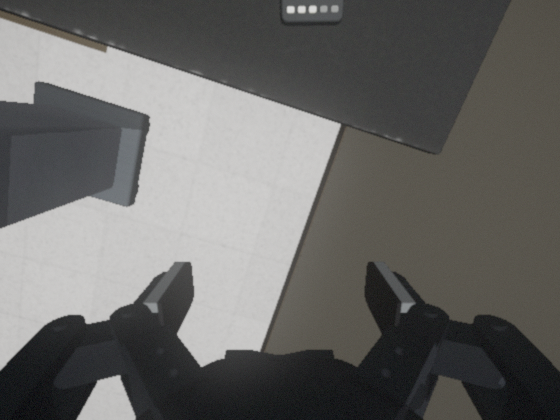

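```bash
python3 - <<'E'
from h import *
for n in ['scene0','side0']:
    c=np.load(f'pics/{n}.npz'); P=pts(c)
    print(n, c['mtx'].tolist(), 'cam',(-np.array(c['tvec']).reshape(3))@cv2.Rodrigues(c['rvec'].reshape(3))[0])
    im=c['pixels'][...,::-1]
    if n=='scene0': x0,y0,x1,y1=200,120,380,300
    else: x0,y0,x1,y1=180,120,400,300
    crop=cv2.resize(im[y0:y1,x0:x1],None,fx=3.3,fy=3.3,interpolation=cv2.INTER_CUBIC)
    cv2.imwrite(f'pics/{n}_crop.png',crop)
    # heights map
    z=P[...,2]; valid=c['range_z']>0
    for lo,hi in [(0.017,0.024),(0.11,0.145),(0.145,0.22)]:
        m=valid&(z>lo)&(z<hi)&(P[...,0]>0.2)&(P[...,0]<1.0)&(abs(P[...,1])<0.6)
        m[:y0]=0;m[y1:]=0;m[:,:x0]=0;m[:,x1:]=0
        q=P[m]
        if len(q): print(lo,len(q),q.min(0).round(3),q.max(0).round(3))
E
```

```text
scene0 [[388.0591220655542, 0.0, 274.63878543268896], [0.0, 388.0591220655542, 212.87047662425127], [0.0, 0.0, 1.0]] cam [0.21838758 0.67537504 0.50881808]
0.017 2559 [ 0.375 -0.425  0.017] [0.921 0.261 0.024]
0.11 1273 [ 0.569 -0.435  0.11 ] [0.943 0.148 0.145]
0.145 663 [ 0.597 -0.33   0.145] [0.938 0.047 0.191]
side0 [[436.659511394079, 0.0, 277.1993736844414], [0.0, 436.659511394079, 211.45974938383557], [0.0, 0.0, 1.0]] cam [0.62873412 0.79249411 0.51479572]
0.017 2307 [ 0.373 -0.5    0.017] [0.787 0.221 0.024]
0.11 1011 [ 0.568 -0.112  0.11 ] [0.727 0.341 0.145]
0.145 761 [ 0.596 -0.134  0.145] [0.725 0.344 0.193]
```

View pics/scene0_crop.png

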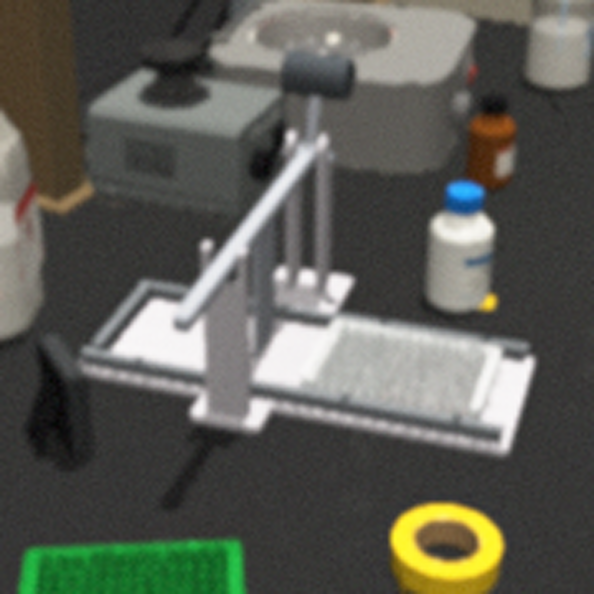

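View pics/side0_crop.png

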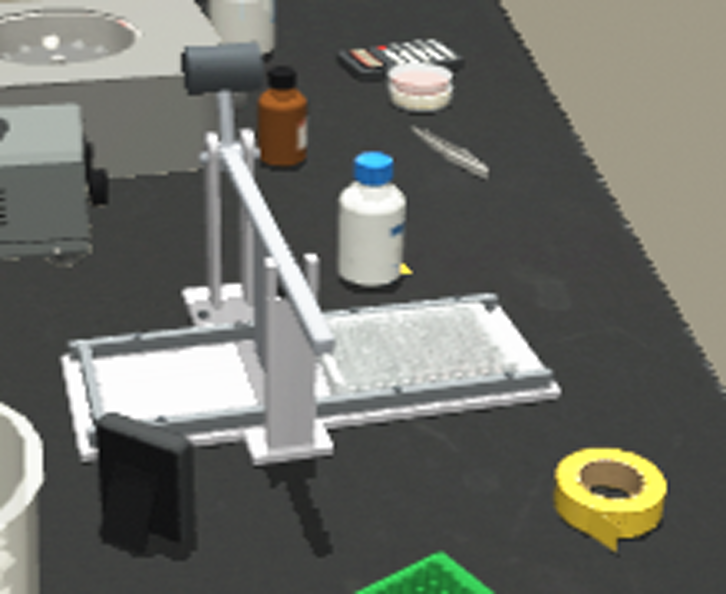

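```bash
python3 - <<'E'
from h import *
for n in ['scene0','side0']:
    c=np.load(f'pics/{n}.npz'); P=pts(c); v=c['range_z']>0
    x,y,z=P[...,0],P[...,1],P[...,2]
    box=v&(x>.35)&(x<.85)&(y>-.3)&(y<.3)
    img=np.zeros((420,560),np.uint8)
    # track + plate region: z 5..24mm connected comp near plate
    m=(box&(z>.0055)&(z<.026)).astype(np.uint8)
    nn,l,st,ce=cv2.connectedComponentsWithStats(m)
    for i in np.argsort(-st[1:,4])[:6]+1:
        q=P[l==i]; r=cv2.minAreaRect((q[:,:2]*1000).astype(np.float32)); print(n,'low',st[i],[np.round(a,1) for a in r], 'zmed',np.median(q[:,2]).round(4))
    m=(box&(z>.10)&(z<.25)).astype(np.uint8); nn,l,st,ce=cv2.connectedComponentsWithStats(m)
    for i in np.argsort(-st[1:,4])[:3]+1:
        q=P[l==i]; print(n,'high',st[i],q.min(0).round(3),q.max(0).round(3))
    top=P[box&(z>.150)&(z<.22)]; top=top[(top[:,1]<0.02)]
    print('cw?',top.min(0).round(3),top.max(0).round(3),np.median(top,0).round(3))
    bar=P[box&(z>.1235)&(z<.129)]; 
    print('bar',len(bar), bar[::max(1,len(bar)//25)].round(3).tolist())
E
```

```text
scene0 low [ 224  199  137   58 3847] [array([572.9, -28.4]), array([308.3, 218.1]), np.float64(8.2)] zmed 0.0165
scene0 low [ 205  284   70   37 2173] [array([541.8, 255.1]), array([124. ,  84.4]), np.float64(33.7)] zmed 0.0142
scene0 low [319 273  33  28 639] [array([405.4, 134.8]), array([61. , 63.7]), np.float64(30.0)] zmed 0.0177
scene0 low [178 205  35  17 254] [array([804. ,  57.3]), array([88.1, 43. ]), np.float64(51.5)] zmed 0.0159
scene0 low [233 167  53  19 247] [array([ 764.4, -191.6]), array([161.6,  81.4]), np.float64(45.6)] zmed 0.0181
scene0 low [207 242  21  15 148] [array([671.5, 156.5]), array([24.3, 51. ]), np.float64(82.8)] zmed 0.0156
scene0 high [  92  154   61   93 1961] [0.704 0.239 0.1  ] [0.834 0.3   0.25 ]
scene0 high [ 170  115   41   73 1667] [ 0.776 -0.     0.1  ] [0.85  0.103 0.25 ]
scene0 high [ 252  135   56   86 1039] [ 0.569 -0.142  0.1  ] [0.647 0.148 0.191]
cw? [ 0.597 -0.142  0.15 ] [0.805 0.019 0.191] [ 0.619 -0.114  0.179]
bar 600 [[0.829, -0.244, 0.128], [0.817, -0.242, 0.124], [0.802, -0.201, 0.128], [0.63, -0.091, 0.129], [0.632, -0.09, 0.1
[... 1338 characters left out ...]
 0.842 -0.193  0.136]
cw? [ 0.596 -0.134  0.15 ] [0.8   0.018 0.193] [ 0.622 -0.114  0.18 ]
bar 954 [[0.817, -0.255, 0.128], [0.817, -0.235, 0.126], [0.812, -0.199, 0.127], [0.61, -0.095, 0.128], [0.611, -0.069, 0.127], [0.608, -0.032, 0.128], [0.6, -0.005, 0.127], [0.597, 0.021, 0.127], [0.593, 0.047, 0.127], [0.784, 0.06, 0.127], [0.592, 0.073, 0.126], [0.806, 0.078, 0.129], [0.797, 0.073, 0.124], [0.844, 0.079, 0.124], [0.586, 0.101, 0.126], [0.577, 0.122, 0.127], [0.573, 0.138, 0.127], [0.761, 0.247, 0.128], [0.739, 0.255, 0.129], [0.807, 0.262, 0.127], [0.82, 0.275, 0.129], [0.794, 0.278, 0.127], [0.782, 0.289, 0.128], [0.768, 0.296, 0.129], [0.758, 0.298, 0.126], [0.829, 0.299, 0.125]]
```

```bash
python3 - <<'E'
from h import *
for n in ['scene0','side0']:
    c=np.load(f'pics/{n}.npz'); P=pts(c); v=c['range_z']>0
    x,y,z=P[...,0],P[...,1],P[...,2]
    box=v&(x>.55)&(x<.66)&(y>-.15)&(y<.16)
    b=P[box&(z>.1225)&(z<.1285)&(y>-.08)]
    l=cv2.fitLine((b[:,:2]).astype(np.float32),cv2.DIST_HUBER,0,.001,.001).ravel()
    if l[1]<0: l[:2]*=-1
    psi=np.arctan2(-l[0],l[1]); print(n,'psi',np.degrees(psi).round(2))
    ex=np.array([np.cos(psi),np.sin(psi)]); ey=np.array([-ex[1],ex[0]])
    # bar top fit -> x_track=30
    xb=l[2:]@ex; 
    tip=np.percentile(P[box&(z>.112)&(z<.13)][:,:2]@ey,[99,99.8])
    # rails
    m=v&(z>.0175)&(z<.023)&(x>.4)&(x<.75)&(y>-.13)&(y<.09); q=P[m][:,:2]
    h=np.histogram(q@ey*1000,bins=np.arange(-150,60,3)); 
    print('ey rails',[(int(e),int(k)) for k,e in zip(h[0],h[1]) if k>15])
    O=np.array([0,0])
    print('bar ex',xb,'tip ey',tip)
    # track low extents along ex
    m=v&(z>.0055)&(z<.023)&(x>.4)&(x<.75)&(y>-.13)&(y<.09); q=P[m][:,:2]
    a=q@ex; print('track ex range',np.percentile(a,[.3,1,99,99.7]), 'ey', np.percentile(q@ey,[.3,1,99,99.7]))
    # cw
    t=P[box&(z>.145)&(y<-.05)]; print('cw ex',np.percentile(t[:,:2]@ex,[1,99]),'ey',np.percentile(t[:,:2]@ey,[1,50,99]),'z',np.percentile(t[:,2],[1,50,99]))
    d=t[t[:,2]>.165]; print('cw dark ex',np.percentile(d[:,:2]@ex,[1,99]),'ey',np.percentile(d[:,:2]@ey,[1,50,99]))
    o=np.argsort(d[:,2]); e=np.c_[d[:,:2]@ey,d[:,2]][o]; print(e[::max(1,len(e)//20)].round(3).tolist())
E
```

```text
scene0 psi 10.32
ey rails [(-150, 29), (-147, 32), (-144, 23), (-141, 31), (-138, 38), (-135, 29), (-132, 27), (-129, 40), (-126, 32), (-123, 28), (-120, 35), (-117, 34), (-114, 30), (-111, 41), (-108, 24), (-105, 25), (-102, 43), (-99, 31), (-96, 25), (-93, 39), (-90, 33), (-87, 25), (-84, 40), (-81, 30), (-78, 31), (-75, 48), (-72, 81), (-69, 28), (-63, 46), (-60, 94), (-57, 125), (-54, 39), (-30, 16)]
bar ex 0.5902782 tip ey [0.04142142 0.04235626]
track ex range [0.40733544 0.40926887 0.70158087 0.70810369] ey [-0.23119995 -0.2243375  -0.02761995 -0.02497468]
cw ex [0.56646581 0.61460671] ey [-0.24659327 -0.22254129 -0.21678869] z [0.14796169 0.17859783 0.19103727]
cw dark ex [0.56645142 0.6145923 ] ey [-0.24682135 -0.22216    -0.21674768]
[[-0.222, 0.165], [-0.223, 0.167], [-0.218, 0.169], [-0.219, 0.17], [-0.218, 0.172], [-0.218, 0.173], [-0.218, 0.175], [-0.219, 0.176], [-0.219, 0.178], [-0.219, 0.179], [-0.219, 0.181], [-0.221, 0.182], [-0.219, 0.183], [-0.217, 0.184], [-0.226, 0.185], [-0.225, 0.186], [-0.227, 0.187], [-0.229, 0.188], [-0.233, 0.189], [-0.228, 0.19], [-0.23,
[... 167 characters left out ...]
)]
bar ex 0.590625 tip ey [0.03920022 0.04032503]
track ex range [0.40568818 0.40890966 0.71211434 0.71358687] ey [-0.23580809 -0.22740384 -0.02782513 -0.02632967]
cw ex [0.56512289 0.61389056] ey [-0.2469283  -0.22453488 -0.21845517] z [0.14699057 0.17964582 0.19242411]
cw dark ex [0.56502647 0.61391426] ey [-0.24695715 -0.22426662 -0.21840178]
[[-0.229, 0.165], [-0.225, 0.167], [-0.237, 0.169], [-0.223, 0.172], [-0.22, 0.173], [-0.22, 0.174], [-0.224, 0.176], [-0.222, 0.177], [-0.222, 0.179], [-0.219, 0.18], [-0.221, 0.181], [-0.224, 0.182], [-0.221, 0.184], [-0.219, 0.185], [-0.225, 0.186], [-0.228, 0.187], [-0.226, 0.189], [-0.229, 0.19], [-0.229, 0.19], [-0.231, 0.191], [-0.236, 0.192]]
```

>>> step_arm(
  targets=[
    [[0,0,0,-0.8,-1],[0,0,0,0,-1],[0,0,0,0,-1],[0,0,0,0,-1],[0,0,0,0,-1],[0,0,0,0,-1],[0,0,0,0,-1],[0,0,0,0,-1],[0,0,0,0,-1],[0,0,0,0,-1]],
  ],
  squeeze=20,
)

```text
time: 0.98
eef_pos: [0.2019, -0.6438, 0.2627]
tcp_rot: [0.831, 0.557, 0.0, -0.0]
contact_force: [-0.2, 0.1, -0.6]
opening: 0.002
```

>>> step_arm(
  targets=[
    [[0,0,0,0,-1],[0,0,0,0,-1],[0,0,0,0,-1],[0,0,0,0,-1],[0,0,0,0,-1],[0,0,0,0,-1],[0,0,0,0,-0.6],[0,0,0,0,0]],
  ],
)

```text
time: 1.65
eef_pos: [0.2019, -0.6438, 0.2627]
tcp_rot: [0.64, 0.769, 0.0, -0.0]
contact_force: [0.4, 0.3, -0.9]
opening: -0.001
```

```bash
cat >> h.py <<'E'
psi=np.radians(10.4); EX=np.array([np.cos(psi),np.sin(psi)]); EY=np.array([-EX[1],EX[0]])
O=.5605*EX-.1105*EY
from scipy.spatial.transform import Rotation as Ro
def tr(p): d=np.asarray(p)[:2]-O; return np.array([d@EX,d@EY,p[2]])*1000
def go(tx,ty,z,yaw=None):
    "target in track mm; prints shares"
    s=get_state(); R=Ro.from_quat(s['tcp_rot']).as_matrix()
    w=np.r_[O+EX*tx/1000+EY*ty/1000,z/1000]; d=R.T@(w-s['eef_pos'])
    print('at track',tr(s['eef_pos']).round(1),'tooly yaw-track',np.degrees(np.arctan2(R[1,1],R[0,1])-psi).round(2),'shares',(d/.04).round(2),'F',s['contact_force'].round(2),'t',s['time'],'op',round(s['opening'],2))
E
python3 -c "
from h import *
go(30,-80,260)"
```

```text
at track [-478.1 -559.2  262.7] tooly yaw-track 0.06 shares [11.97 12.71  0.08] F [ 0.39  0.32 -0.94] t 1.65 op -0.0
```

>>> step_arm(
  targets=[
    [[0,0.6,0.63,0,0],[0,0.6,0.63,0,0],[0,0.6,0.63,0,0],[0,0.6,0.63,0,0],[0,0.6,0.63,0,0],[0,0.6,0.63,0,0],[0,0.6,0.63,0,0],[0,0.6,0.63,0,0],[0,0.6,0.63,0,0],[0,0.6,0.63,0,0]],
  ],
)

```text
time: 2.48
eef_pos: [0.4071, -0.3609, 0.2632]
tcp_rot: [0.641, 0.768, 0.0, -0.0]
contact_force: [1.7, -0.1, -0.2]
opening: -0.0
```

>>> step_arm(
  targets=[
    [[0,0.6,0.63,0,0],[0,0.6,0.63,0,0],[0,0.6,0.63,0,0],[0,0.6,0.63,0,0],[0,0.6,0.63,0,0],[0,0.6,0.63,0,0],[0,0.6,0.63,0,0],[0,0.6,0.63,0,0],[0,0.5,0.5,0,0],[0,0,0,0,0]],
  ],
)

```text
time: 3.32
eef_pos: [0.5879, -0.1098, 0.263]
tcp_rot: [0.639, 0.769, 0.001, -0.0]
contact_force: [-0.1, -0.1, 0.5]
opening: 0.002
```

```bash
python3 -c "
from h import *
go(30,-78,170)
snap('wrist','wrist1.png');snap('side','side1.png')"
```

```text
at track [  -2.1 -103.6  263. ] tooly yaw-track 0.2 shares [0.63 0.8  2.33] F [-0.1  -0.1   0.49] t 3.3167 op 0.0
```

View pics/side1.png

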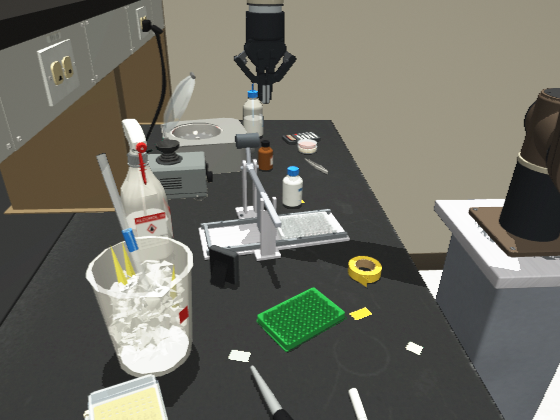

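View pics/wrist1.png

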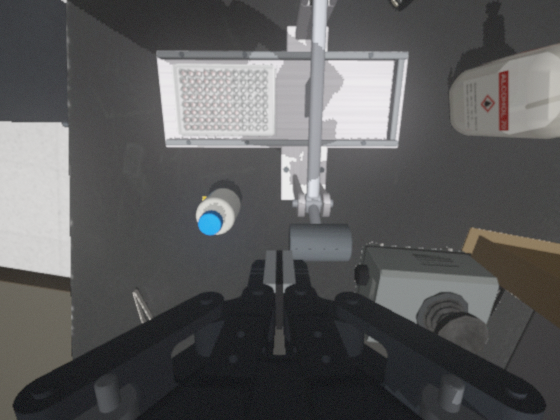

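>>> step_arm(
  targets=[
    [[0,0.32,0.4,0,0],[0,0.33,0.4,0,0],[0,0,0,0.6,0],[0,0,0,0.6,0],[0,0,0,0.6,0],[0,0,0,0.5,0],[0,0,0,0,0],[0,0,0,0,0]],
  ],
)

```text
time: 4.08
eef_pos: [0.6116, -0.0836, 0.1701]
tcp_rot: [0.641, 0.768, -0.001, -0.001]
contact_force: [0.3, -0.3, 0.9]
opening: -0.001
```

```bash
python3 -c "
from h import *
go(30,-95,168)
snap('wrist','wrist2.png');c=snap('side','side2.png')
cv2.imwrite('pics/side2c.png',cv2.resize(c['pixels'][80:260,180:380,::-1],None,fx=3,fy=3))"
```

```text
at track [ 26.  -82.2 170.1] tooly yaw-track -0.12 shares [-0.32  0.1   0.05] F [ 0.34 -0.32  0.88] t 4.0833 op -0.0
```

View pics/side2c.png

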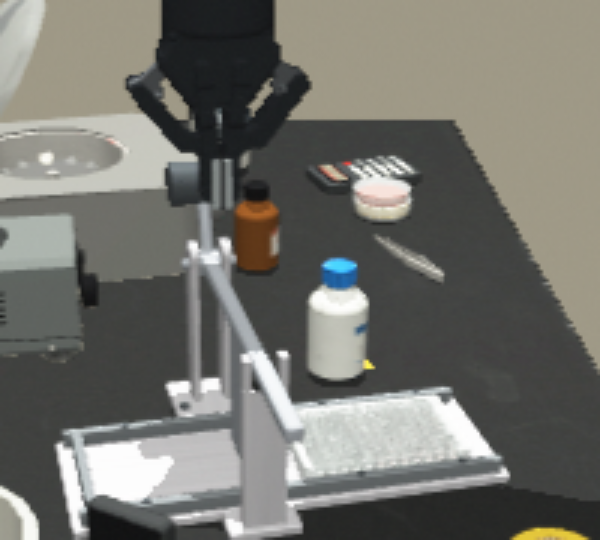

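View pics/wrist2.png

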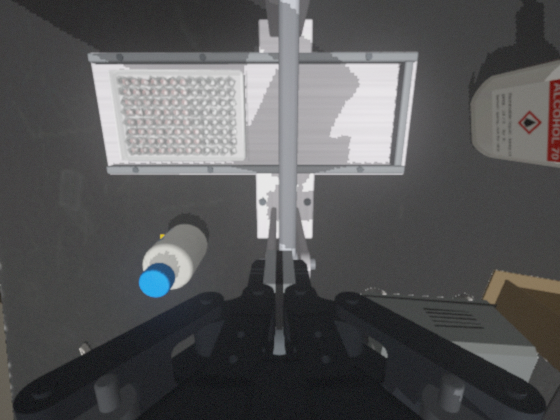

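>>> step_arm(
  targets=[
    [[0,-0.17,0.05,0,0],[0,-0.17,0.05,0,0],[0,-0.17,0,0.06,0],[0,-0.17,0,0.06,0],[0,-0.17,0,0.08,0],[0,0,0,0,0]],
  ],
)

```text
time: 4.68
eef_pos: [0.6229, -0.117, 0.1625]
tcp_rot: [0.64, 0.768, -0.001, 0.0]
contact_force: [-0.7, -0.2, -0.7]
opening: -0.0
```

```bash
python3 -c "
from h import *
go(30,-150,145)
c=snap('side','side3.png')
cv2.imwrite('pics/side3c.png',cv2.resize(c['pixels'][80:260,180:380,::-1],None,fx=3,fy=3))"
```

```text
at track [  31.  -117.   162.5] tooly yaw-track -0.05 shares [-0.82 -0.02  0.44] F [-0.69 -0.17 -0.69] t 4.6833 op -0.0
```

View pics/side3c.png

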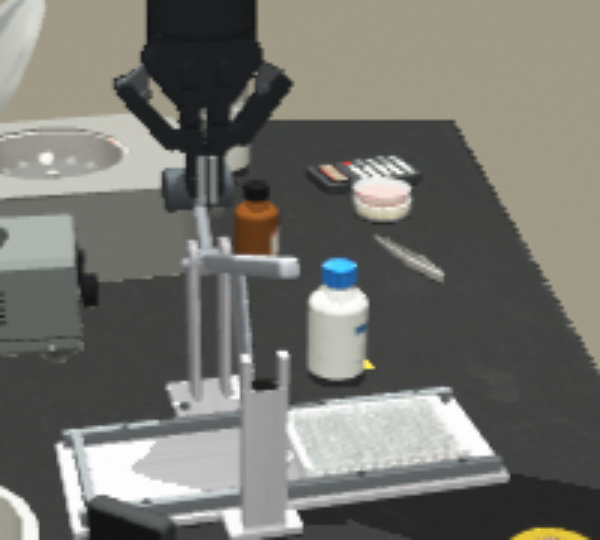

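>>> step_arm(
  targets=[
    [[0,-0.17,0,0.09,0],[0,-0.17,0,0.09,0],[0,-0.17,0,0.09,0],[0,-0.17,0,0.09,0],[0,-0.14,0,0.08,0],[0,0,0,0,0],[0,0,0,0,0]],
  ],
)

```text
time: 5.32
eef_pos: [0.6291, -0.1489, 0.1457]
tcp_rot: [0.64, 0.768, -0.0, 0.001]
contact_force: [0.6, 0.5, 0.7]
opening: 0.001
```

```bash
python3 -c "
from h import *
go(30,-150,145)
c=snap('side','side4.png')
cv2.imwrite('pics/side4c.png',cv2.resize(c['pixels'][60:260,160:380,::-1],None,fx=3,fy=3))"
```

```text
at track [  31.4 -149.5  145.7] tooly yaw-track -0.04 shares [-0.01 -0.04  0.02] F [0.56 0.51 0.71] t 5.3167 op 0.0
```

View pics/side4c.png

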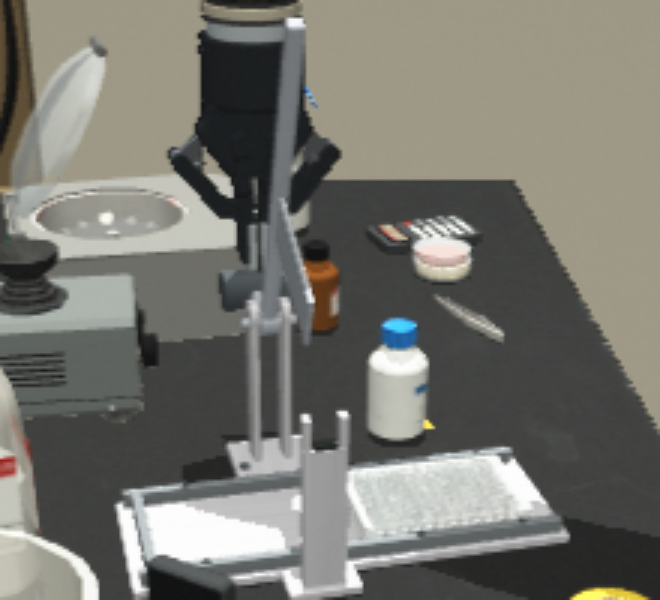

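>>> step_arm(
  targets=[
    [[0,0,-0.95,-0.2,0],[0,0,-1,-0.2,0],[0,0,-1,-0.2,0],[0,0,-1,-0.2,0],[0,0,0,0,0],[0,0,0,0,0],[0,0,0,0,0],[0,0,0,0,0]],
  ],
)

```text
time: 6.03
eef_pos: [0.4747, -0.1764, 0.1783]
tcp_rot: [0.64, 0.769, 0.0, 0.001]
contact_force: [-0.5, -0.3, -0.3]
opening: 0.001
```

```bash
python3 -c "
from h import *
go(-190,0,60)
c=snap('side','side5.png')"
```

```text
at track [-125.4 -148.7  178.3] tooly yaw-track 0.04 shares [ 3.72 -1.62  2.95] F [-0.51 -0.34 -0.25] t 6.0333 op 0.0
```

View pics/side5.png

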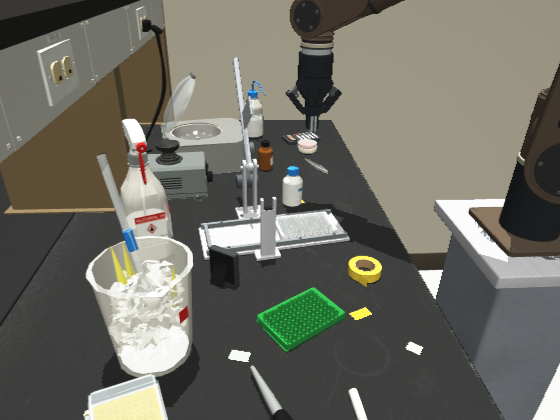

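```bash
python3 - <<'E'
from h import *
c=snap('scene','scene5.png'); P=pts(c)
cw=c
for n in ['scene5','side5']:
    c=np.load(f'pics/{n}.npz'); P=pts(c); q=P.reshape(-1,3); v=(c['range_z']>0).ravel()
    d=q[:,:2]-O; T=np.c_[d@EX,d@EY,q[:,2]]*1000
    m=v&(abs(T[:,1])<25)&(T[:,0]>-170)&(T[:,0]<150)&(T[:,2]<40)
    for a in range(-165,20,5):
        s=T[m&(T[:,0]>=a)&(T[:,0]<a+5)]
        if len(s): print((a,round(float(np.median(s[:,2])),1),len(s)),end=' ')
    print()
im=c['pixels']
K=cw['mtx'];
cv2.imwrite('pics/scene5c.png',cv2.resize(cw['pixels'][190:270,200:380,::-1],None,fx=4.4,fy=4.4,interpolation=cv2.INTER_CUBIC))
for X in [(-150,0,8),(-140,0,8),(-130,0,8),(-120,0,8)]:
    w=np.r_[O+EX*X[0]/1000+EY*X[1]/1000,X[2]/1000]
    p=cv2.projectPoints(w.reshape(1,3),cw['rvec'],cw['tvec'],K,None)[0].ravel(); print(X,((p-[200,190])*4.4).round())
E
```

```text
(-165, -0.3, 27) (-160, -0.3, 30) (-155, 6.5, 34) (-150, 7.9, 27) (-145, 7.8, 29) (-140, 7.6, 27) (-135, 15.0, 47) (-130, 21.9, 27) (-125, 22.4, 26) (-120, 22.1, 29) (-115, 22.3, 26) (-110, 22.3, 27) (-105, 21.9, 25) (-100, 22.5, 30) (-95, 21.7, 24) (-90, 22.6, 26) (-85, 21.9, 28) (-80, 22.0, 20) (-75, 21.7, 28) (-70, 22.2, 22) (-65, 22.4, 26) (-60, 22.1, 23) (-55, 22.6, 27) (-50, 22.1, 21) (-45, 22.4, 27) (-40, 22.1, 23) (-35, 22.3, 22) (-30, 22.5, 26) (-25, 22.0, 22) (-20, 22.5, 26) (-15, 22.3, 27) (-10, 21.7, 5) (-5, 8.4, 9) (0, 7.8, 26) (5, 7.6, 25) (10, 8.2, 25) (15, 7.8, 22) 
(-165, 1.9, 13) (-160, 8.2, 4) (-155, 9.2, 22) (-150, 9.4, 26) (-145, 9.4, 12) (-135, 23.9, 16) (-130, 23.9, 28) (-125, 23.2, 25) (-120, 23.8, 26) (-115, 23.3, 23) (-110, 23.9, 26) (-105, 23.8, 24) (-100, 23.6, 28) (-95, 24.4, 25) (-90, 23.7, 30) (-85, 23.8, 25) (-80, 23.5, 28) (-75, 23.8, 26) (-70, 22.7, 22) (-65, 23.6, 26) (-60, 23.9, 25) (-55, 23.5, 31) (-50, 23.6, 25) (-45, 23.5, 24) (-40, 23.8, 27) (-35, 23.9, 26) (-30, 23.9, 34) (-25, 22.9, 24) (-20, 23.6, 27) (-15, 21.9, 53) (-10, 10.0, 22) (-5, 8.9, 6) 
(-150, 0, 8) [686. 220.]
(-140, 0, 8) [666. 217.]
(-130, 0, 8) [647. 213.]
(-120, 0, 8) [627. 210.]
```

View pics/scene5c.png

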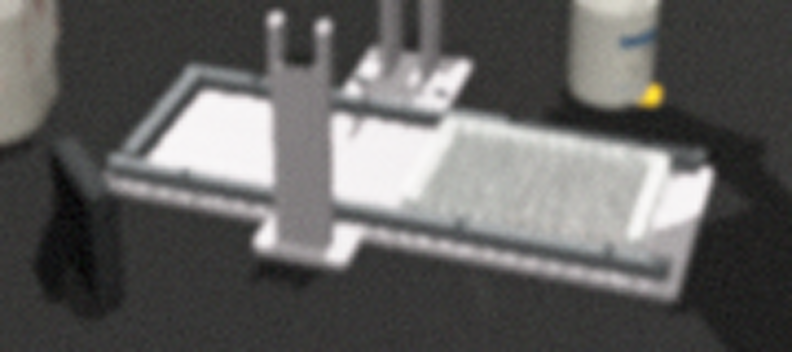

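```bash
python3 - <<'E'
from h import *
for n in ['scene5','side5']:
    c=np.load(f'pics/{n}.npz'); P=pts(c); q=P.reshape(-1,3); v=(c['range_z']>0).ravel()
    d=q[:,:2]-O; T=np.c_[d@EX,d@EY,q[:,2]]*1000
    m=v&(T[:,1]<-62)&(T[:,1]>-190)&(T[:,0]>-190)&(T[:,0]<0)&(T[:,2]<110)&(T[:,2]>25)
    print(np.percentile(T[m],[1,50,99],axis=0).round(0))
E
```

```text
[[-105. -146.   26.]
 [ -84. -122.   60.]
 [ -61. -113.   93.]]
[[-105. -145.   26.]
 [ -79. -123.   60.]
 [ -60. -112.   95.]]
```

>>> step_arm(
  targets=[
    [[0.35,0,0,0,1],[0.35,0,0,0,1],[0.35,0,0,0,1],[0.35,0,0,0,1],[0.35,0,0,0,1],[0.35,0,0,0,1],[0.35,0,0,0,1],[0.35,0,0,0,1],[0.35,0,0,0,1],[0.35,0,0,0,1]],
  ],
)

```text
time: 6.97
eef_pos: [0.4743, -0.1759, 0.1773]
tcp_rot: [0.905, 0.424, -0.0, -0.0]
contact_force: [0.8, -0.4, 0.3]
opening: 0.35
```

>>> step_arm(
  targets=[
    [[0.35,0,0,0,1],[0.35,0,0,0,1],[0.35,0,0,0,1],[0.35,0,0,0,1],[0.35,0,0,0,1],[0.35,0,0,0,1],[0.35,0,0,0,1],[0.35,0,0,0,1],[0.35,0,0,0,0]],
  ],
)

```text
time: 7.72
eef_pos: [0.4742, -0.176, 0.1774]
tcp_rot: [0.996, 0.09, -0.0, -0.0]
contact_force: [-0.1, -0.5, -1.2]
opening: 0.35
```

```bash
python3 -c "
from h import *
go(-153,-12,178);go(-153,-12,12)"
```

```text
at track [-125.8 -148.2  177.4] tooly yaw-track -90.02 shares [-0.68 -3.4  -0.01] F [-0.07 -0.46 -1.19] t 7.7167 op 0.35
at track [-125.8 -148.2  177.4] tooly yaw-track -90.02 shares [-0.68 -3.4   4.14] F [-0.07 -0.46 -1.19] t 7.7167 op 0.35
```

>>> step_arm(
  targets=[
    [[0.35,0,-0.68,0,0],[0.35,0,-0.68,0,0],[0.35,0,-0.68,0,0],[0.35,0,-0.68,0,0],[0.35,-0.34,-0.68,0,0],[0.35,-0.34,0,0,0],[0.35,0,0,0,0],[0.35,0,0,0,0]],
  ],
)

```text
time: 8.38
eef_pos: [0.4226, -0.047, 0.1779]
tcp_rot: [0.996, 0.092, 0.0, 0.0]
contact_force: [1.0, -0.5, -0.7]
opening: 0.35
```

```bash
python3 -c "
from h import *
go(-153,-12,50)
snap('wrist','wrist6.png');s=get_state();print(s['qpos'],s['tcp_rot'])"
```

```text
at track [-153.3  -12.1  177.9] tooly yaw-track -89.87 shares [ 0.01 -0.    3.2 ] F [ 1.01 -0.5  -0.74] t 8.3833 op 0.35
[-3.51098478e-01 -2.40292137e-01  2.21359063e+00  9.49241629e-05
  1.16710246e+00  1.03689660e+00] [9.95827392e-01 9.12548578e-02 5.57153365e-04 2.15688826e-04]
```

View pics/wrist6.png

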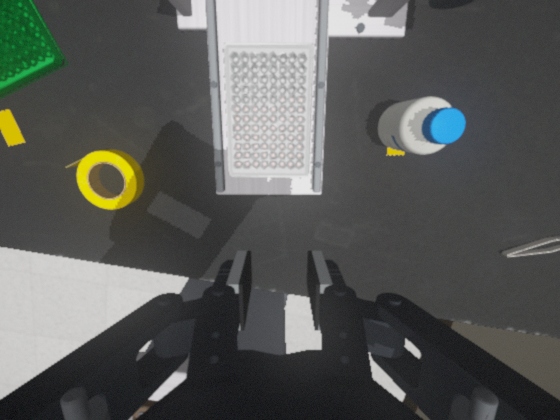

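>>> step_arm(
  targets=[
    [[0.35,0,0,0.6,0],[0.35,0,0,0.6,0],[0.35,0,0,0.6,0],[0.35,0,0,0.6,0],[0.35,0,0,0.6,0],[0.35,0,0,0.2,0],[0.35,0,0,0,0],[0.35,0,0,0,0]],
  ],
)

```text
time: 9.1
eef_pos: [0.4229, -0.0478, 0.0501]
tcp_rot: [0.996, 0.091, -0.0, -0.0]
contact_force: [-0.7, -0.4, -0.3]
opening: 0.349
```

```bash
python3 -c "
from h import *
go(-153,-12,13)
snap('wrist','wrist7.png');c=snap('side','side7.png');s=get_state();print(s['qpos'],s['tcp_rot'])
cv2.imwrite('pics/side7c.png',cv2.resize(c['pixels'][100:300,180:420,::-1],None,fx=3,fy=3))"
```

```text
at track [-153.1  -12.8   50.1] tooly yaw-track -90.01 shares [ 0.   -0.02  0.93] F [-0.74 -0.41 -0.29] t 9.1 op 0.35
[-3.51550271e-01 -2.89431998e-02  2.29495219e+00  2.89986690e-05
  8.72503286e-01  1.03766926e+00] [9.95881226e-01 9.06543534e-02 1.39670909e-03 6.49234024e-04]
```

View pics/wrist7.png

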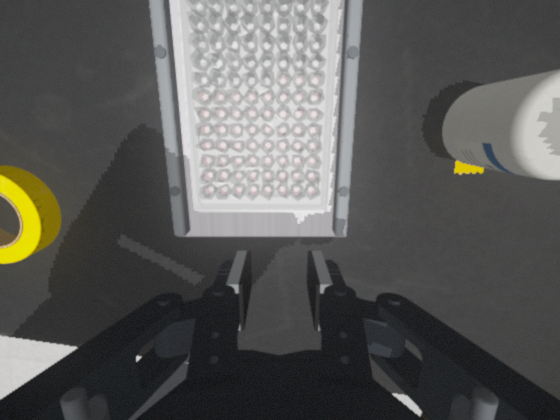

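View pics/side7c.png

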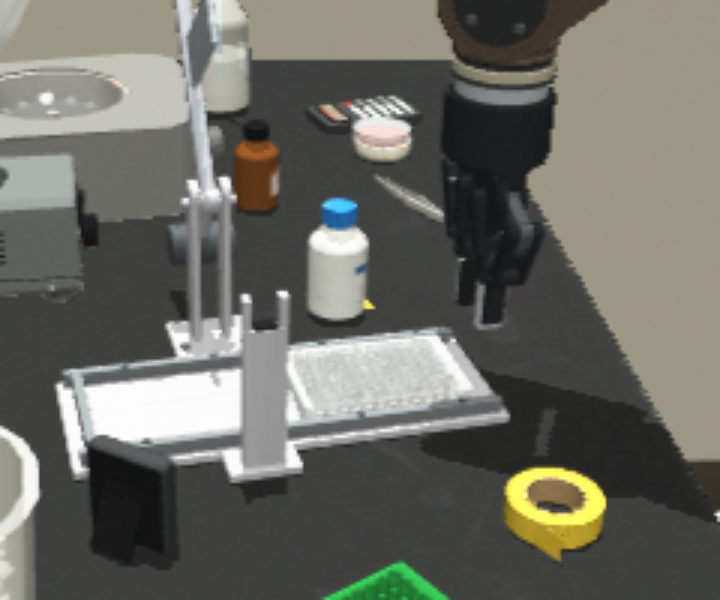

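>>> step_arm(
  targets=[
    [[0.35,0,0,0.3,0],[0.35,0,0,0.3,0],[0.35,0,0,0.3,0],[0.35,0,0,0,0],[0.35,0,0,0,0]],
  ],
)

```text
time: 9.62
eef_pos: [0.4228, -0.0475, 0.0146]
tcp_rot: [0.996, 0.091, 0.001, 0.0]
contact_force: [0.6, 0.5, 0.4]
opening: 0.348
```

```bash
python3 -c "
from h import *
go(-153,-12,14)
c=snap('side','side8.png');s=get_state();print(s['qpos'],s['tcp_rot'])
cv2.imwrite('pics/side8c.png',cv2.resize(c['pixels'][150:300,260:420,::-1],None,fx=4,fy=4))"
```

```text
at track [-153.2  -12.5   14.6] tooly yaw-track -89.99 shares [ 0.   -0.01  0.02] F [0.63 0.45 0.37] t 9.6167 op 0.35
[-3.51248599e-01  4.95790511e-02  2.30412949e+00 -8.21170508e-06
  7.85480774e-01  1.03780419e+00] [9.95873019e-01 9.07495800e-02 1.08487936e-03 5.16769327e-04]
```

View pics/side8c.png

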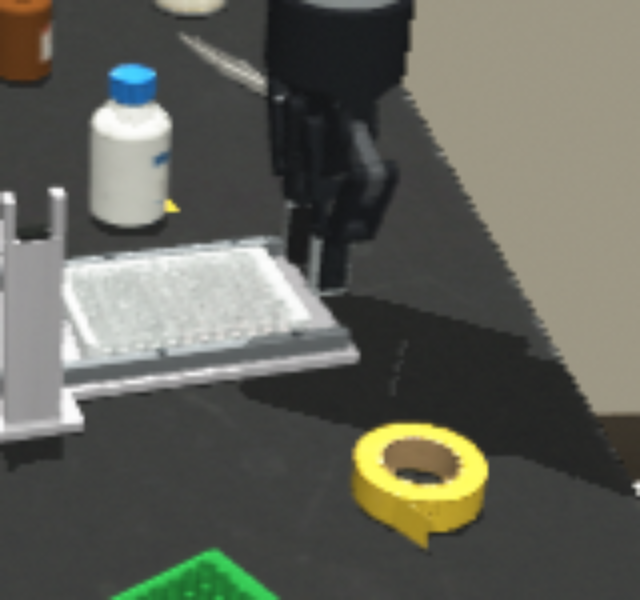

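Push gently: about 30 mm first, sliding in at an even pace.

>>> step_arm(
  targets=[
    [[0.35,0.1,0,0,0],[0.35,0.1,0,0,0],[0.35,0.1,0,0,0],[0.35,0.1,0,0,0],[0.35,0.1,0,0,0],[0.35,0.1,0,0,0],[0.35,0.1,0,0,0],[0.35,0.1,0,0,0],[0.35,0.1,0,0,0],[0.35,0,0,0,0]],
  ],
)

```text
time: 10.5
eef_pos: [0.4586, -0.0408, 0.0139]
tcp_rot: [0.996, 0.091, 0.001, 0.0]
contact_force: [-0.5, -0.2, 0.4]
opening: 0.352
```

```bash
python3 -c "
from h import *
go(-5,-8,14)
c=snap('side','side9.png');snap('wrist','wrist9.png')
cv2.imwrite('pics/side9c.png',cv2.resize(c['pixels'][150:300,200:400,::-1],None,fx=4,fy=4))"
```

```text
at track [-116.8  -12.4   13.9] tooly yaw-track -89.99 shares [ 2.79 -0.11 -0.  ] F [-0.55 -0.2   0.36] t 10.5 op 0.35
```

View pics/side9c.png

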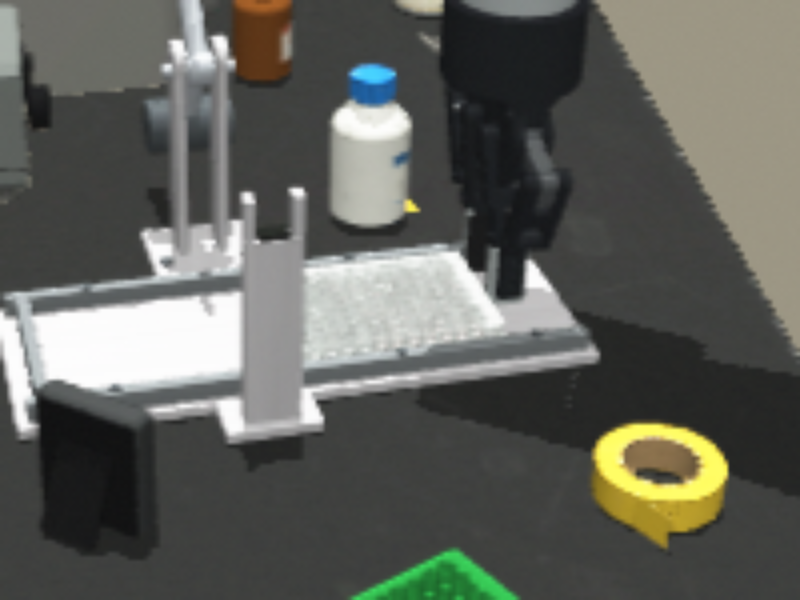

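View pics/wrist9.png

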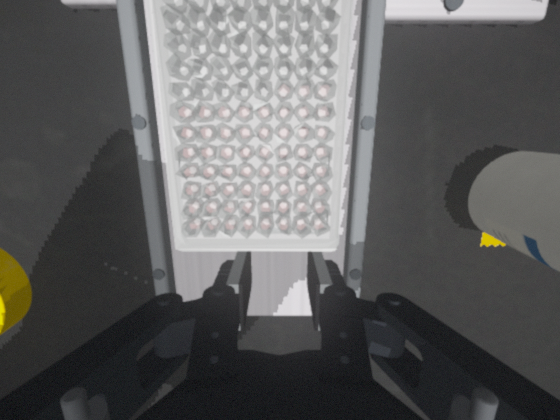

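>>> step_arm(
  targets=[
    [[0.35,-0.12,0,0,0],[0.35,0,-0.2,0,0],[0.35,0,-0.2,0,0],[0.35,0.14,0,0,0],[0.35,0.14,0,0,0],[0.35,0.14,0,0,0],[0.35,0.14,0,0,0],[0.35,0.14,0,0,0],[0.35,0.14,0,0,0],[0.35,0.14,0,0,0]],
  ],
)

```text
time: 11.43
eef_pos: [0.4891, -0.0188, 0.0137]
tcp_rot: [0.996, 0.091, -0.0, -0.0]
contact_force: [-0.9, -0.1, 1.4]
opening: 0.352
```

>>> step_arm(
  targets=[
    [[0.35,0.15,0,0,0],[0.35,0.15,0,0,0],[0.35,0.15,0,0,0],[0.35,0.15,0,0,0],[0.35,0.15,0,0,0],[0.35,0.15,0,0,0],[0.35,0.15,0,0,0],[0.35,0.15,0,0,0],[0.35,0.15,0,0,0],[0.35,0,0,0,0]],
  ],
)

```text
time: 12.27
eef_pos: [0.5432, -0.009, 0.014]
tcp_rot: [0.996, 0.091, 0.001, 0.0]
contact_force: [0.2, -0.8, -0.2]
opening: 0.353
```

```bash
python3 -c "
from h import *
go(-2,4,14)
c=snap('side','side10.png');snap('wrist','wrist10.png')
"
```

```text
at track [-27.8   3.5  14. ] tooly yaw-track -89.98 shares [ 0.65 -0.01  0.  ] F [ 0.19 -0.84 -0.17] t 12.2667 op 0.35
```

View pics/side10.png

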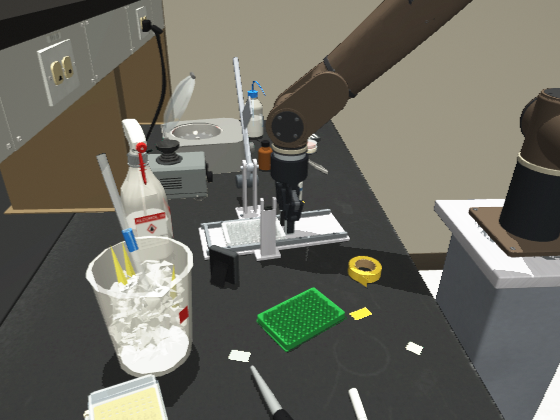

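View pics/wrist10.png

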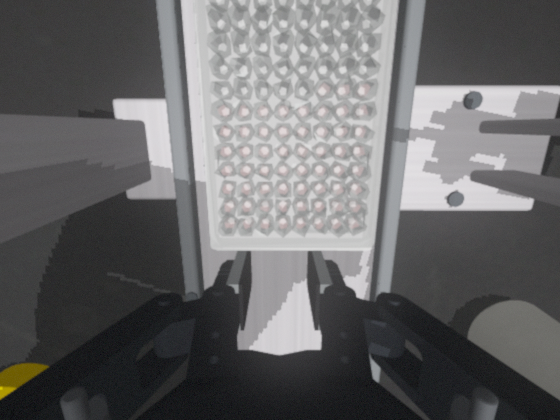

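>>> step_arm(
  targets=[
    [[0.35,0.08,0,0,0],[0.35,0.08,0,0,0],[0.35,0.08,0,0,0],[0.35,0.08,0,0,0],[0.35,0.08,0,0,0],[0.35,0.08,0,0,0],[0.35,0.08,0,0,0],[0.35,0,0,0,0]],
  ],
)

```text
time: 13.03
eef_pos: [0.5645, -0.005, 0.0139]
tcp_rot: [0.996, 0.091, 0.0, 0.0]
contact_force: [-0.5, 1.0, 0.4]
opening: 0.35
```

>>> step_arm(
  targets=[
    [[0.35,0.04,0,0,0],[0.35,0.04,0,0,0],[0.35,0,0,0,0]],
  ],
)

```text
time: 13.28
eef_pos: [0.5671, -0.0044, 0.0138]
tcp_rot: [0.996, 0.091, 0.0, 0.0]
contact_force: [-0.5, 1.2, 0.6]
opening: 0.352
```

```bash
python3 -c "
from h import *
go(-2,4,14)
c=snap('side','side11.png');snap('wrist','wrist11.png')
cv2.imwrite('pics/side11c.png',cv2.resize(c['pixels'][150:300,180:380,::-1],None,fx=4,fy=4))"
```

```text
at track [-3.6  3.8 13.8] tooly yaw-track -89.99 shares [ 0.04 -0.01 -0.01] F [-0.45  1.15  0.64] t 13.2833 op 0.35
```

View pics/side11c.png

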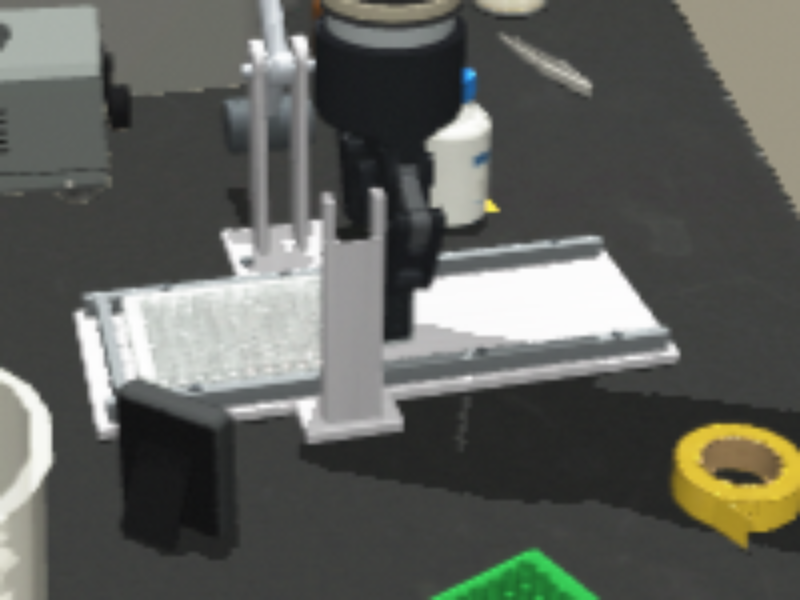

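View pics/wrist11.png

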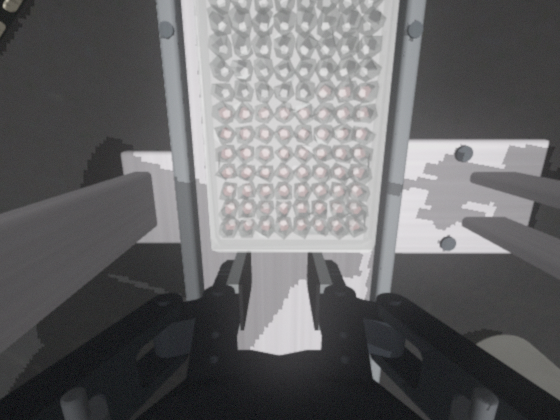

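>>> step_arm(
  targets=[
    [[0.35,0.04,0,0,0],[0.35,0.04,0,0,0],[0.35,0,0,0,0]],
  ],
)

```text
time: 13.63
eef_pos: [0.5703, -0.0038, 0.0138]
tcp_rot: [0.996, 0.091, 0.0, 0.0]
contact_force: [-0.1, 0.9, -0.1]
opening: 0.352
```

>>> step_arm(
  targets=[
    [[0.35,0.03,0,0,0],[0.35,0,0,0,0]],
  ],
)

```text
time: 13.8
eef_pos: [0.5713, -0.0036, 0.0137]
tcp_rot: [0.996, 0.091, 0.0, 0.0]
contact_force: [-0.5, -0.0, 0.5]
opening: 0.35
```

>>> step_arm(
  targets=[
    [[0.35,0.03,0,0,0],[0.35,0,0,0,0]],
  ],
)

```text
time: 13.97
eef_pos: [0.5715, -0.0035, 0.0137]
tcp_rot: [0.996, 0.091, -0.001, -0.0]
contact_force: [-4.5, -0.9, 3.1]
opening: 0.348
```

>>> step_arm(
  targets=[
    [[0.35,0.03,0,0,0],[0.35,0,0,0,0]],
  ],
)

```text
time: 14.13
eef_pos: [0.5716, -0.0035, 0.0136]
tcp_rot: [0.996, 0.091, -0.003, -0.0]
contact_force: [-8.2, -2.3, 6.9]
opening: 0.347
```

>>> step_arm(
  targets=[
    [[0.35,-0.06,0,0,0],[0.35,-0.3,0,0,0],[0.35,-0.6,0,0,0],[0.35,-0.8,0,0,0],[0.35,-0.8,0,-0.5,0],[0.35,-0.5,0,-0.9,0],[0.35,-0.3,0,-0.9,0],[0.35,0,0,-0.9,0],[0.35,0,0,0,0],[0.35,0,0,0,0]],
  ],
)

```text
time: 14.97
eef_pos: [0.4438, -0.0281, 0.145]
tcp_rot: [0.996, 0.091, 0.004, 0.001]
contact_force: [0.2, 0.5, -0.2]
opening: 0.349
```

```bash
python3 - <<'E'
from h import *
go(-150,0,150)
snap('wrist','wrist12.png')
for n in ['scene','side']:
    c=snap(n,n+'12.png'); P=pts(c); q=P.reshape(-1,3); v=(c['range_z']>0).ravel()
    d=q[:,:2]-O; T=np.c_[d@EX,d@EY,q[:,2]]*1000
    m=v&(abs(T[:,1])<35)&(T[:,0]>-170)&(T[:,0]<160)&(T[:,2]<40)
    for a in range(-3,156,3):
        if 24<a<120: continue
        s=T[m&(T[:,0]>=a)&(T[:,0]<a+3)]
        if len(s): print((a,round(float(np.median(s[:,2])),1),len(s)),end=' ')
    print()
    h=T[v&(T[:,0]>0)&(T[:,0]<60)&(T[:,2]>150)&(T[:,1]<50)&(T[:,1]>-300)&(T[:,2]<400)]; 
    if len(h): print(np.percentile(h,[1,50,99],axis=0).round())
    cv2.imwrite(f'pics/{n}12c.png',cv2.resize(c['pixels'][180:290,190:390,::-1],None,fx=4,fy=4,interpolation=cv2.INTER_CUBIC))
E
```

```text
at track [-129.     2.7  145. ] tooly yaw-track -90.01 shares [-0.52  0.07 -0.13] F [ 0.19  0.48 -0.19] t 14.9667 op 0.35
(-3, 8.0, 21) (0, 7.9, 19) (3, 8.0, 18) (6, 7.7, 20) (9, 11.7, 50) (12, 21.4, 37) (15, 22.2, 20) (18, 22.5, 22) (21, 22.2, 17) (24, 22.3, 19) (120, 22.2, 14) (123, 22.2, 20) (126, 22.4, 21) (129, 22.6, 22) (132, 22.1, 13) (135, 21.9, 17) (138, 23.5, 26) (141, 23.7, 18) (144, 23.4, 7) 
[[  24. -250.  153.]
 [  29. -153.  244.]
 [  37.  -76.  326.]]
(-3, 10.5, 4) (21, 23.5, 2) (24, 24.2, 8) (120, 23.0, 26) (123, 23.6, 27) (126, 23.5, 25) (129, 23.7, 26) (132, 20.4, 32) (135, 24.2, 18) (138, 25.1, 26) (141, 23.9, 40) (144, 9.0, 25) (147, 9.1, 27) (150, 8.8, 26) (153, 1.2, 34) 
[[  23. -250.  152.]
 [  31. -158.  246.]
 [  35.  -77.  328.]]
```

View pics/side12.png

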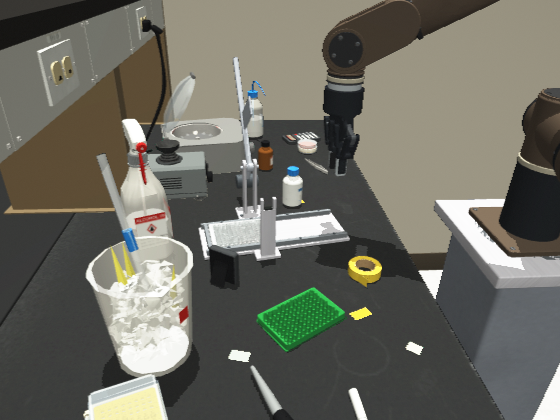

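View pics/side12c.png

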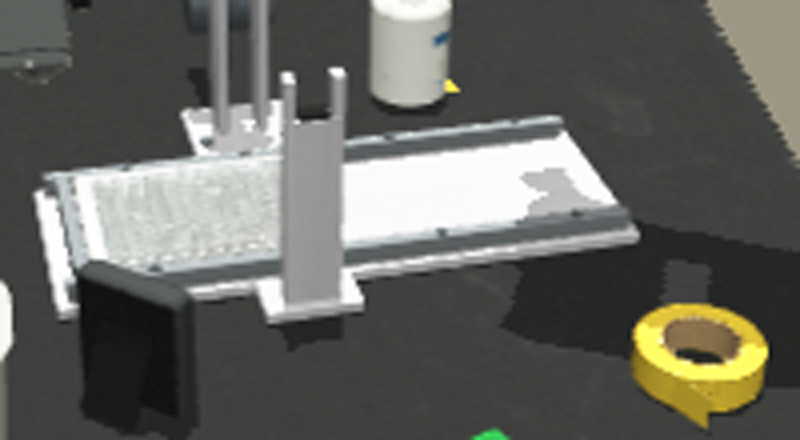

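View pics/wrist12.png

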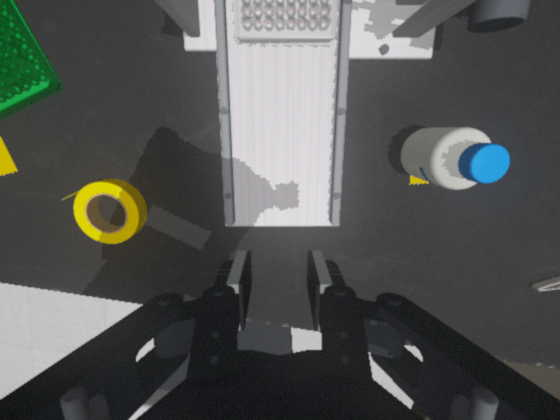

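View pics/scene12c.png

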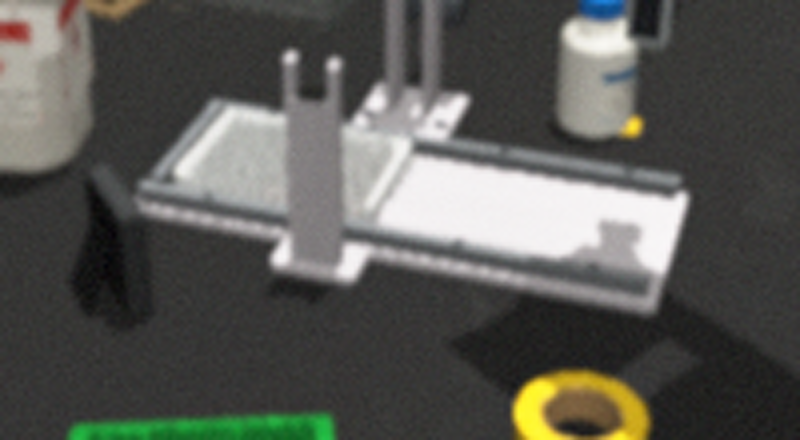

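```bash
python3 -c "
from h import *
print(sign_off())"
```

```text
the job is handed in; nothing more can be done
None
```

The gate is raised and staying up by itself, and the well plate is home against the end stop. I handed the job in at about 15 s of the 64 s allowed.

- **Gate:** This interface keeps the tool pointing straight down, so the fingertips could not get under the arm. I pushed the arm up by its counterweight instead, using the closed fingertips and gripping nothing. It passed its balance point, and I moved the gripper clear while it swung over. The last depth images put the tip at about 2.18 rad, so it rests on its 2.2 rad stop.
- **Plate:** With the fingers partly open, I pushed the plate's near end along under the raised gate until it met the stop. There the tip stopped advancing and the push force rose to about 8–11 N. After backing off, the last images show the plate flat, its near end at about x = 10–11 mm against 9 mm nominal. I could see no gap at the stop, and that difference is within the roughly 2 mm calibration.
- **Bottle, tape roll and timer:** They look undisturbed in the last pictures, and the robot was touching nothing at the end. I checked these by eye and did not measure them again.

No check failed. One reading was odd: about 7 N of upward force on the fingers during the last push, which was gone once they backed off.

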